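# Hang the oiled ladle on the draining rack

## Robot

A 7-joint arm with a two-finger parallel gripper is mounted at the origin on the work surface. World frame = base frame: x ahead of the robot, y to its left, z up, the work surface at z = 0. Lengths are in m, angles in rad, forces in N, time in s.
With the tool pointing down it reaches from about 0.425 to 0.975 m from the base axis. Payload 16.7 kg.
Tool frame: the origin (TCP) lies midway between the tips of the shut fingers; the grasp point (between the pads) lies 19 mm behind it (ctrl.grip_depth is the distance from the TCP to the grasp point, in m); z points along the fingers, x is the direction in which the jaws open and shut, and the axes are right-handed (so a half turn about z gives the same grasp; the last joint's range is limited). The gripper opens to 85 mm and grips with 20 to 120 N. Pads are 22 mm wide; open, the fingers measure 114 mm over their backs; the gripper's body (76 mm by 85 mm) begins 54 mm behind the grasp point. The pads swing forward as they close: fully open they stand 13 mm farther back than shut.
Start: joints at [1.115, 0.426, 0.074, 1.606, -0.034, 1.111, -0.067], TCP at [0.203, -0.644, 0.231] pointing down, gripper open.
Joint ranges: [-2.85, 2.85], [-0.5, 2.14], [-1.23, 1.37], [0.21, 2.46], [-1.02, 4.16], [0.16, 2.05], [-2.73, 2.73]. Speed limits (rad/s): [1.89, 1.89, 2.39, 2.39, 3.01, 3.01, 3.01].

## Interface

Orientations are given as a unit quaternion [w, x, y, z].
In Python, from station import ctrl gives the robot as it stands. The module is installed in compiled form; this text tells all that it offers. Calls block until the motion is done:
- ctrl.reach(position, orientation): joint-space move of the TCP to a pose.
- ctrl.move_straight(position, rot=None, max_speed=0.15, max_force=None): straight line of the TCP; rot=None keeps the orientation; max_speed is the mean speed in m/s. With max_force (N) it stops when the force on the tool has changed by that much, and returns True; else False.
- ctrl.move_joints(angles): joint-space move.
- ctrl.command_gripper(opening, effort=None): finger opening in m; effort is the grip in N (None keeps the last); returns when the fingers have stopped.
- ctrl.sleep(seconds).
- ctrl.solve_ik(position, orientation): joint angles nearest the present ones, or None.
- ctrl.snapshot(name): name is "scene" or "top" or "wrist"; returns a dict with "img" (384x512x3 uint8, blue, green, red), "z_map" (384x512 float32, m along the optical axis (not along the pixel's ray), 0 where there is no reading), "vertical_fov" (degrees; the focal length in pixels is half the picture's height over the tangent of half this angle, whatever the lens; pixels are square), "cx", "cy" (the principal point, pixels), "world_from_camera" (4x4, takes a point from camera to world coordinates). Camera axes: x right, y up, looking along -z (the intrinsics and any distortion apply to the point x, -y, -z); pixel columns grow to the right and rows downward; lengths in m; the calibration is good to about 2 mm. The wrist camera is an equidistant fisheye: a pixel r from the principal point sees the ray r / f radians off the axis. A picture is of the moment at which its call begins.
A pose or a line that the arm cannot do raises ctrl.MotionError and nothing moves.
- ctrl.sign_off(): hands the job in, once; it reports no verdict.
Readings, each from a call of its own:
- ctrl.current_time(): time.
- ctrl.current_qpos(): joint angles.
- ctrl.current_dq(): joint speeds.
- ctrl.current_joint_efforts(): joint torques, N m.
- ctrl.current_position(): TCP position.
- ctrl.current_eef_rot(): TCP orientation.
- ctrl.current_force(): force on the tool from outside, world axes, zero at the start.
- ctrl.current_torque(): the same for the moment, N m.
- ctrl.current_finger_gap(): finger opening in m.
Only numpy, scipy, OpenCV 4.12 (cv2) and the standard library are available. Lean on these libraries where they do the work, as an engineer would, in place of code of your own. Each camera call takes 0.05 s, during which the arm holds its last target. There are 200 camera calls.

## Task

Lift the freshly oiled ladle off the rim of the oil pot and hang it on the empty middle saddle of the draining rack, lowering it through the gap between the two pieces already hanging there without knocking or unhooking them. Rest its hook lightly on the saddle's crest, slide it along the bar until you feel it drop into the notch, and let go only once it sits fully home in the notch. Do not bear down hard on the rack, and leave everything else where it is.

Things in the scene. Friction and masses are not known exactly. Their poses are not given: they have to be found in the camera images.
- ladle: ladle to hang: dark iron, wooden grip, 210 to 365 g; starts hooked over the pot's rim, leaning a few degrees. Origin: middle of the underside of the hook's crown. z up along the handle, x from bowl towards the hook's free prong. Hook: rod 5 mm thick running to +x from the strap; throat 16 mm wide, x -8 to +8; prong down to z -23. Iron strap 5 mm (x) by 12 mm (y), centred at x -10.5, z -67 to +83
- ladle_grip (a point): on the ladle, where to pinch its flat-sided wooden grip: 55 mm above the origin, at x -10.5 mm. The grip is 16 mm thick in y (pinch across this), 20 mm in x, and reaches from 39 mm below this point to 27 mm above it. Pinch firmly, with about 60 N: the bowl's weight hangs about 30 mm to its -x side
- ladle_bowl (a point): on the ladle, the lowest point of its bowl: 94 mm below the origin, at x -55 mm, y 0. The bowl is round, 84 mm across at its rim, 34 mm deep
- rack: draining rack, fixed: sheet-metal trough under a flat bar on edge that runs along the rack's y. Origin on the bench below the bar's middle, z up; pieces hang on the bar's -x side, hooks over it. Trough x -115 to +35 mm, y -170 to +170; front wall (x -115) 104 mm high, other walls 74 mm; a narrow plate at each end of the bar, to z 155. Rigid: 1 mm of overtravel presses hard
- rack_gap (a point): on the rack, 158 mm above the bench at the bar's middle, level with the saddles' crests. Three equal steel saddles on the bar, each 11 mm thick in x, 84 mm long in y, with one notch in mid-crest, 8 mm long, 6 mm deep. Outer notches at y +106 and -106 mm (neighbours). The middle saddle was clamped by hand: its notch is within 18 mm either way of here in y, not measured; find it by feel or sight
- neighbour_ladle: neighbour: a ladle of the same shape, size, origin and axes as the one to hang. It hangs in one of the outer notches (left or right, it varies), leaning a few degrees, and must stay there
- skimmer: neighbour: a skimmer with the same handle, hook, origin and axes as the ladles, but a flat round plate 84 mm across and 6 mm thick in place of the bowl (centre at x -55 mm, underside at z -68 mm). It hangs in the other outer notch and must stay there
- pot: oil pot (empty), dark iron, fixed: round, 140 mm high, wall 4 mm at 97 mm outside radius, topped by a rolled rim 11 mm thick (radius 92 to 103 mm); small side handles out to y +-123 mm. Origin: centre of its underside, z up. The ladle's hook is over the rim at the pot's +x side, its bowl inside
- hammer: a hammer lying on the bench, to be left alone
- saucer: a small iron bowl, 110 mm across, 30 mm high, on the bench, to be left alone; origin at its underside
- oil_tin: a closed tin, 70 mm across, 120 mm high, on the bench, to be left alone; origin at its underside

How it is judged:
By the outcome, as a careful person would: the job done as asked, in the order asked, and still so for the second after the job is handed in, with the robot touching nothing.
It also fails if it takes over 70 s, if anything falls off the work surface, if the arm or the gripper's body presses on something with over 40 N, if the wrist force passes 120 N, or if a joint passes its speed limit or range.

## Working session

There is one attempt and no reset: what is moved stays moved. The work goes in short steps, each a Python script; the robot and the scene stay as the last script left them, time stands still between calls to the robot, and variables do not carry over. Pictures are saved under pics/ and viewed, about 8 in all and at most 12, crops included, and the job is handed in when it is done.

```bash
mkdir -p pics; cat > h.py <<'E'
import numpy as np,cv2
from station import ctrl
def cloud(s):
    z=s["z_map"];h,w=z.shape;f=h/2/np.tan(np.radians(s["vertical_fov"])/2)
    v,u=np.mgrid[:h,:w];P=np.stack([(u-s["cx"])/f*z,-(v-s["cy"])/f*z,-z],-1)
    T=np.array(s["world_from_camera"]);W=P@T[:3,:3].T+T[:3,3];W[z<=0]=np.nan
    return W
E
python3 - <<'E'
from h import *
import pickle
for n in ["scene","top"]:
    s=ctrl.snapshot(n);pickle.dump(s,open(n+"0.pkl","wb"));cv2.imwrite(f"pics/{n}0.png",s["img"]);print(n,s["vertical_fov"],s["cx"],s["cy"],np.round(s["world_from_camera"],3).tolist())
print(ctrl.current_time(),ctrl.current_eef_rot(),ctrl.current_force(),ctrl.grip_depth)
E
```

```text
scene 48.18270169369313 255.61343872610212 187.810510862677 [[-0.84, -0.387, 0.382, 1.125], [0.543, -0.618, 0.568, 0.682], [0.016, 0.685, 0.729, 1.135], [0.0, 0.0, 0.0, 1.0]]
top 42.50773452983705 259.3083874770823 190.8103763711992 [[0.04, 0.978, -0.205, 0.287], [-0.999, 0.038, -0.013, -0.12], [-0.005, 0.205, 0.979, 1.535], [0.0, 0.0, 0.0, 1.0]]
0.1 [-3.30006159e-04  8.06527825e-01 -5.91195817e-01 -5.14747722e-04] [ 0.02896337 -0.3188539  -0.76372648] 0.0187
```

View pics/scene0.png

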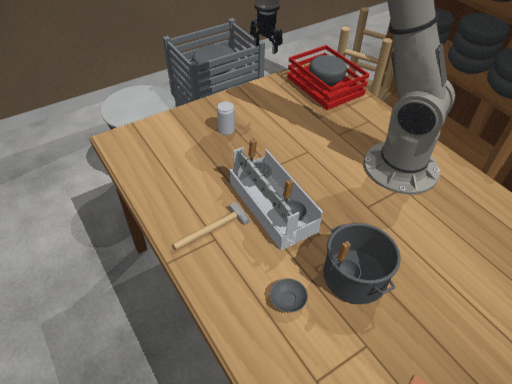

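View pics/top0.png

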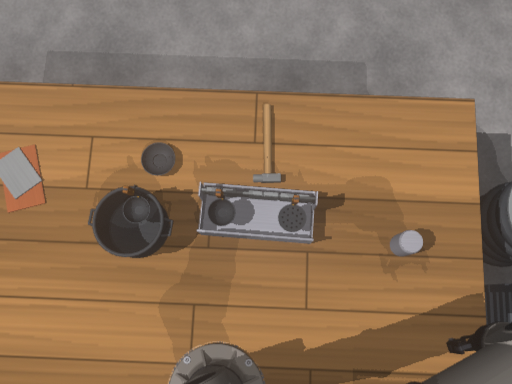

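Scene: pot at (360,262), with the ladle grip at (345,250). The rack is in the middle, with neighbour grips at (252,150) and (288,190). In the top view, up is +x and left is +y.

```bash
python3 - <<'E'
from h import *
import pickle
S={n:pickle.load(open(n+"0.pkl","rb")) for n in ["scene","top"]}
for n,s in S.items():
    W=cloud(s);img=s["img"]
    hsv=cv2.cvtColor(img,cv2.COLOR_BGR2HSV)
    print(n)
    # upright things
    z=W[...,2];m=(z>0.05)&(z<0.32)&(W[...,0]>0.2)&(W[...,0]<0.8)&(W[...,1]>-.62)&(W[...,1]<.5)
    k,lab,st,c=cv2.connectedComponentsWithStats(m.astype(np.uint8))
    for i in range(1,k):
        if st[i,4]>25:
            p=W[lab==i];print(st[i],np.round(np.nanmin(p,0),3),np.round(np.nanmax(p,0),3))
    # wooden grips (above 0.17, brownish)
    g=m&(z>0.17)&(hsv[...,1]>110)
    k,lab,st,c=cv2.connectedComponentsWithStats(g.astype(np.uint8))
    for i in range(1,k):
        if st[i,4]>5:
            p=W[lab==i];print("grip",st[i],np.round(np.nanmin(p,0),3),np.round(np.nanmax(p,0),3),np.round(p.mean(0),3))
            t=p[p[:,2]>p[:,2].max()-.008];print("   top",len(t),np.round(t.mean(0),4))
    r=(z>.135)&(z<.165)&(W[...,0]>.4)&(W[...,0]<.7)&(W[...,1]<.12)&(W[...,1]>-.4)&(hsv[...,1]<70)
    p=W[r];print("bar",len(p),np.round(p.min(0),3),np.round(p.max(0),3))
    if len(p)>20:
        l=cv2.fitLine(p[:,:2].astype(np.float32),cv2.DIST_HUBER,0,.01,.01).ravel();print(l)
    # pot rim
    r=(z>.132)&(z<.147)&(W[...,1]>.1)&(W[...,1]<.5)&(W[...,0]>.3)&(W[...,0]<.7)
    p=W[r];A=np.c_[2*p[:,:2],np.ones(len(p))];b=(p[:,:2]**2).sum(1)
    q=np.linalg.lstsq(A,b,rcond=None)[0];print("pot",len(p),q[:2],np.sqrt(q[2]+q[0]**2+q[1]**2))
s=S["scene"];c=s["img"][130:310,200:420];cv2.imwrite("pics/c1.png",cv2.resize(c,None,fx=3.3,fy=3.3,interpolation=cv2.INTER_CUBIC))
E
```

```text
scene
[217 101  18  25 383] [ 0.424 -0.577  0.05 ] [ 0.493 -0.509  0.127]
[ 229  138   94  103 3279] [ 0.448 -0.275  0.05 ] [0.615 0.076 0.237]
[ 325  223   76   75 3330] [0.376 0.145 0.05 ] [0.587 0.392 0.224]
grip [248 138   9  19 119] [ 0.536 -0.212  0.17 ] [ 0.56  -0.193  0.237] [ 0.55  -0.201  0.205]
   top 17 [ 0.5458 -0.2028  0.2326]
grip [284 179   9  20 113] [ 0.544 -0.     0.17 ] [0.57  0.016 0.236] [0.559 0.011 0.205]
   top 20 [0.557  0.0087 0.2311]
grip [338 241  12  17 118] [0.545 0.253 0.171] [0.57  0.271 0.223] [0.56  0.264 0.199]
   top 29 [0.5572 0.263  0.219 ]
bar 618 [ 0.542 -0.271  0.135] [0.597 0.071 0.165]
[ 0.04124456  0.9991491   0.5738852  -0.07875573]
pot 805 [0.47967719 0.26937838] 0.096778078098805
top
[ 197  182  121   60 3162] [ 0.446 -0.27   0.05 ] [0.615 0.076 0.237]
[  88  184   85   73 2261] [0.376 0.147 0.05 ] [0.586 0.393 0.23 ]
[393 230  30  25 576] [ 0.419 -0.575  0.051] [ 0.487 -0.507  0.128]
[454 335  16   5  38] [ 0.2   -0.615  0.27 ] [ 0.212 -0.59   0.319]
grip [122 185  12  10  71] [0.544 0.253 0.171] [0.564 0.272 0.23 ] [0.553 0.259 0.206]
   top 9 [0.5546 0.2623 0.2248]
grip [215 189   8   9  34] [ 0.543 -0.     0.184] [0.561 0.016 0.237] [0.551 0.007 0.227]
   top 20 [0.5524 0.007  0.2332]
grip [292 195   7   8  32] [ 0.535 -0.208  0.182] [ 0.552 -0.195  0.236] [ 0.542 -0.2    0.225]
   top 21 [ 0.5418 -0.2013  0.2323]
bar 561 [ 0.542 -0.268  0.136] [0.595 0.072 0.165]
[ 0.04357253  0.99905026  0.5685981  -0.09982307]
pot 797 [0.47784954 0.26948041] 0.09694966073725533
```

View pics/c1.png

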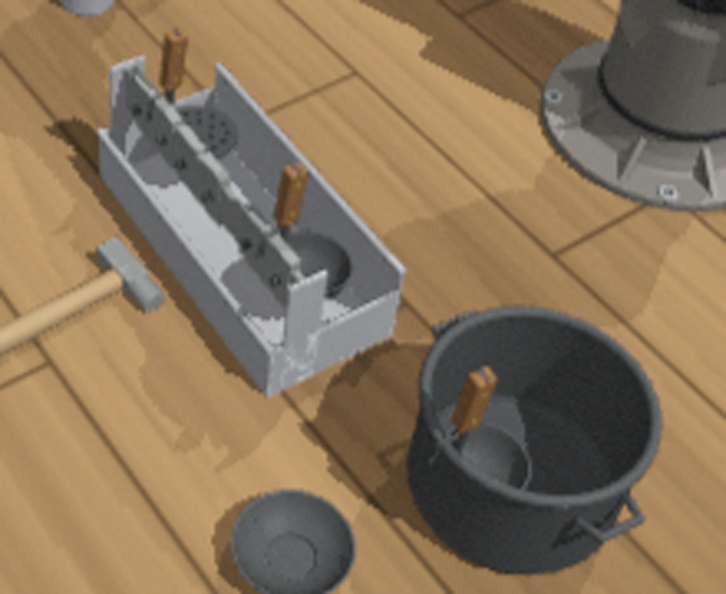

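Three grips found, neighbours 0.208 m apart against 0.212 expected. Pot rim fit gives R 97 mm, as specified. Next, wrist views over the rack and then the ladle.

```bash
cat >> h.py <<'E'
from scipy.spatial.transform import Rotation as R
def quat(Rm): q=R.from_matrix(Rm).as_quat(); return q[[3,0,1,2]]
def down(yaw,flip=False):  # jaws along local y of a frame yawed by yaw
    M=np.array([[0,1,0],[1,0,0],[0,0,-1.]])
    if flip: M=M@np.diag([-1,-1,1])
    return R.from_euler('z',yaw).as_matrix()@M
def wcloud(s):
    z=s["z_map"].astype(float);h,w=z.shape;f=h/2/np.tan(np.radians(s["vertical_fov"])/2)
    v,u=np.mgrid[:h,:w];dx=u-s["cx"];dy=v-s["cy"];r=np.hypot(dx,dy)+1e-9;t=np.tan(np.minimum(r/f,1.55))
    P=np.stack([dx/r*t*z,-dy/r*t*z,-z],-1);T=np.array(s["world_from_camera"]);W=P@T[:3,:3].T+T[:3,3];W[z<=0]=np.nan
    return W
E
python3 - <<'E'
from h import *
import pickle
for fl in (0,1):
    print(fl,[np.round(ctrl.solve_ik(p,quat(down(-.042,fl))),2) for p in ([.53,-.1,.40],[.55,.26,.35],[.55,.26,.18])])
ctrl.reach([.53,-.1,.40],quat(down(-.042,1)))
s=ctrl.snapshot("wrist");pickle.dump(s,open("w1.pkl","wb"));cv2.imwrite("pics/w1.png",s["img"])
print(s["vertical_fov"],s["cx"],s["cy"],np.round(s["world_from_camera"],3).tolist(),ctrl.current_position(),ctrl.current_time())
E
```

```text
0 [array([ 0.66,  0.14, -0.66,  1.64,  0.09,  1.39,  1.52]), array([ 0.27,  0.42, -1.1 ,  1.56,  0.38,  1.39,  0.66]), array([ 0.25,  0.61, -1.11,  1.76,  0.6 ,  1.15,  0.49])]
1 [array([ 0.38,  0.11, -0.34,  1.66,  0.04,  1.38, -1.58]), array([ 0.22,  0.39, -1.02,  1.56,  0.34,  1.38, -2.44]), array([ 0.11,  0.51, -0.87,  1.77,  0.44,  1.07, -2.53])]
65.70646984690485 256.0570192908128 193.40536370194297 [[-0.044, 0.95, 0.31, 0.608], [-0.999, -0.042, -0.015, -0.105], [-0.001, -0.31, 0.951, 0.541], [0.0, 0.0, 0.0, 1.0]] [ 0.52989162 -0.10082701  0.39971867] 2.4917
```

View pics/w1.png

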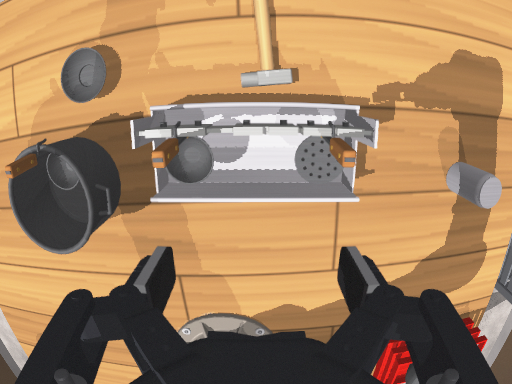

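```bash
cat > an.py <<'E'
from h import *
import pickle
def bar(W,tag):
    z=W[...,2];m=(z>.148)&(z<.168)&(W[...,0]>.54)&(W[...,0]<.61)&(W[...,1]<.1)&(W[...,1]>-.3)
    p=W[m];cr=p[(p[:,2]>.153)]
    l=cv2.fitLine(cr[:,:2].astype(np.float32),cv2.DIST_HUBER,0,.001,.001).ravel()
    if l[1]<0:l[:2]*=-1
    print(tag,len(p),"dir",l[:2],"yaw",np.arctan2(-l[0],l[1]),"x at y=-.1:",l[2]+(-.1-l[3])*l[0]/l[1])
    d=l[:2];n=np.array([d[1],-d[0]]);t=p[:,:2]@d;o=(p[:,:2]-l[2:4])@n
    print(" offset pct",np.round(np.percentile(((cr[:,:2]-l[2:4])@n),[2,10,50,90,98]),4))
    for a in np.arange(-.29,.1,.004):
        k=(t>=a)&(t<a+.004)
        if k.sum(): print(f"{a+.002:.3f}:{np.percentile(p[k,2],90):.4f}/{k.sum()}",end=" ")
    print()
E
python3 - <<'E'
from an import *
ctrl.move_straight([.50,-.1,.285],max_speed=.2)
s=ctrl.snapshot("wrist");pickle.dump(s,open("w2.pkl","wb"));cv2.imwrite("pics/w2.png",cv2.resize(s["img"][60:260,100:420],None,fx=2.4,fy=2.4,interpolation=cv2.INTER_CUBIC))
bar(wcloud(pickle.load(open("w1.pkl","rb"))),"w1");bar(wcloud(s),"w2");print(ctrl.current_time())
E
```

```text
w1 2073 dir [0.0417753  0.99912703] yaw -0.04178746 x at y=-.1: 0.56809944
 offset pct [-0.0127 -0.0051 -0.0001  0.005   0.0118]
-0.248:0.1544/8 -0.244:0.1549/100 -0.240:0.1535/15 -0.228:0.1483/1 -0.224:0.1576/14 -0.220:0.1579/21 -0.216:0.1573/22 -0.212:0.1576/23 -0.208:0.1580/26 -0.204:0.1584/26 -0.200:0.1584/28 -0.196:0.1584/26 -0.192:0.1578/26 -0.188:0.1579/30 -0.184:0.1561/27 -0.180:0.1566/32 -0.176:0.1579/39 -0.172:0.1581/30 -0.168:0.1582/29 -0.164:0.1582/30 -0.160:0.1578/28 -0.156:0.1587/27 -0.152:0.1580/27 -0.148:0.1582/27 -0.144:0.1581/26 -0.140:0.1581/21 -0.132:0.1578/24 -0.128:0.1581/30 -0.124:0.1582/34 -0.120:0.1578/33 -0.116:0.1581/31 -0.112:0.1579/31 -0.108:0.1581/30 -0.104:0.1580/30 -0.100:0.1583/30 -0.096:0.1582/29 -0.092:0.1521/27 -0.088:0.1523/27 -0.084:0.1579/29 -0.080:0.1581/30 -0.076:0.1581/38 -0.072:0.1579/32 -0.068:0.1583/29 -0.064:0.1581/30 -0.060:0.1581/30 -0.056:0.1581/30 -0.052:0.1581/30 -0.048:0.1581/8 -0.044:0.1480/1 -0.012:0.1580/27 -0.008:0.1582/27 -0.004:0.1578/25 0.000:0.1580/30 0.004:0.1581/30 0.008:0.1582/27 0.012:0.1586/27 0.016:0.1582/30 0.020:0.15
[... 900 characters left out ...]
2 -0.108:0.1580/54 -0.104:0.1580/52 -0.100:0.1578/64 -0.096:0.1578/62 -0.092:0.1518/49 -0.088:0.1568/49 -0.084:0.1580/64 -0.080:0.1584/52 -0.076:0.1585/52 -0.072:0.1579/64 -0.068:0.1579/52 -0.064:0.1579/64 -0.060:0.1580/53 -0.056:0.1577/62 -0.052:0.1579/53 -0.048:0.1579/13 -0.020:0.1480/1 -0.012:0.1579/55 -0.008:0.1584/48 -0.004:0.1580/45 0.000:0.1581/53 0.004:0.1582/51 0.008:0.1579/48 0.012:0.1581/43 0.016:0.1580/47 0.020:0.1581/47 0.024:0.1599/83 0.028:0.1566/79 0.032:0.1569/41 0.036:0.1581/56 0.040:0.1579/39 0.044:0.1581/40 0.048:0.1578/44 0.052:0.1584/41 0.056:0.1581/37 0.060:0.1581/39 0.064:0.1583/40 0.068:0.1582/36 0.072:0.1582/21 0.088:0.1539/77 0.092:0.1551/155 0.096:0.1542/6 
3.2833
```

View pics/w2.png

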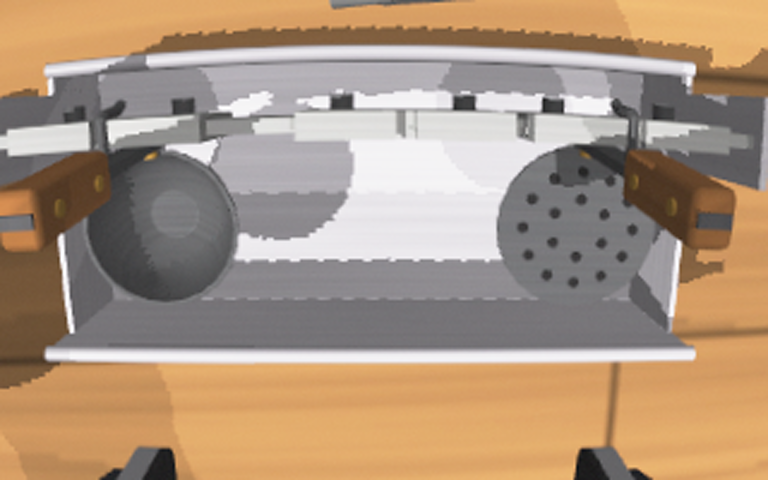

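The notch is visible at t≈-0.091, about 15 mm off-centre towards the skimmer, and the crest is at z 0.158 as specified. In this crop it's the slot at (525,125). The skimmer is on the right and the neighbour ladle on the left. Now the ladle.

```bash
python3 - <<'E'
from an import *
s=pickle.load(open("w2.pkl","rb"));W=wcloud(s)
y=-.0422;X=np.array([np.cos(y),np.sin(y)]);Y=np.array([-np.sin(y),np.cos(y)])
for n,Wc in [("w1",wcloud(pickle.load(open("w1.pkl","rb")))),("w2",W)]+[(k,cloud(pickle.load(open(k+"0.pkl","rb")))) for k in("scene","top")]:
    p=Wc[np.isfinite(Wc[...,2])];o=p[:,:2]@X;t=p[:,:2]@Y;z=p[:,2]
    c=(abs(z-.158)<.002)&(t>-.13)&(t<-.05)&(o>.53)&(o<.60)
    nt=(z>.149)&(z<.155)&(t>-.12)&(t<-.06)&(abs(o-np.median(o[c]))<.004)
    print(n,"crest o pct",np.round(np.percentile(o[c],[3,50,97]),4),c.sum(),"notch t",np.round(np.percentile(t[nt],[5,50,95]),4) if nt.any() else None,nt.sum(),
      "midsaddle t",np.round(np.percentile(t[c],[1,99]),4))
    for nm,a,b in(("R",-.26,-.13),("L",-.03,.09)):
        e=(abs(z-.158)<.0015)&(t>a)&(t<b)&(abs(o-np.median(o[c]))<.0045); 
        if nm=="R": e&=(t<-.1365)
        print("  ",nm,np.round(np.percentile(t[e],[.5,99.5]),4))
        # plate/bowl
        b_=(z>.07)&(z<.115)&(t>a-.02)&(t<b+.02)&(o>.46)&(o<.55)
        pp=np.c_[o,t,z][b_]
        if len(pp): print("   low obj",len(pp),np.round(np.percentile(pp,1,axis=0),4),np.round(np.percentile(pp,99,axis=0),4))
ctrl.move_straight([.50,-.1,.36],max_speed=.25)
ctrl.reach([.54,.262,.35],quat(down(0,1)))
s=ctrl.snapshot("wrist");pickle.dump(s,open("w3.pkl","wb"));cv2.imwrite("pics/w3.png",cv2.resize(s["img"][40:290,110:400],None,fx=2.4,fy=2.4,interpolation=cv2.INTER_CUBIC))
W=wcloud(s);z=W[...,2];hsv=cv2.cvtColor(s["img"],cv2.COLOR_BGR2HSV)
g=(z>.15)&(z<.235)&(hsv[...,1]>110)&(abs(W[...,0]-.555)<.04)&(abs(W[...,1]-.262)<.03)
p=W[g];print(len(p),p.min(0),p.max(0))
for a in np.arange(.15,.235,.007):
    k=p[(p[:,2]>=a)&(p[:,2]<a+.007)]
    if len(k): print(round(a,3),len(k),np.round(k.min(0)[:2],4),np.round(k.max(0)[:2],4))
r=(abs(z-.1395)<.002)&(abs(W[...,1]-.27)<.12)&(abs(W[...,0]-.48)<.12)
q=W[r];A=np.c_[2*q[:,:2],np.ones(len(q))];v=np.linalg.lstsq(A,(q[:,:2]**2).sum(1),rcond=None)[0];print("pot",v,np.sqrt(v[2]+v[0]**2+v[1]**2))
print(ctrl.current_time())
E
```

```text
w1 crest o pct [0.5663 0.5716 0.5769] 457 notch t [-0.0946 -0.0907 -0.0868] 42 midsaddle t [-0.1295 -0.0505]
   R [-0.2233 -0.14  ]
   low obj 1738 [ 0.4602 -0.2395  0.0786] [ 0.5492 -0.1209  0.1034]
   L [-0.0119  0.0713]
   low obj 724 [ 0.46   -0.047   0.0703] [0.5481 0.0922 0.1039]
w2 crest o pct [0.5665 0.5717 0.5767] 889 notch t [-0.0951 -0.0915 -0.0878] 81 midsaddle t [-0.1294 -0.0508]
   R [-0.2228 -0.1407]
   low obj 3356 [ 0.4601 -0.24    0.0779] [ 0.5489 -0.1197  0.1031]
   L [-0.0121  0.0714]
   low obj 1464 [ 0.46   -0.0456  0.0701] [0.5485 0.092  0.1038]
scene crest o pct [0.5681 0.5746 0.5795] 47 notch t [-0.115  -0.0948 -0.0612] 8 midsaddle t [-0.1263 -0.0507]
   R [-0.2222 -0.1414]
   low obj 350 [ 0.4602 -0.2455  0.0707] [ 0.5283 -0.1145  0.1078]
   L [-0.0083  0.0721]
   low obj 332 [ 0.4602 -0.0475  0.0707] [0.5295 0.094  0.107 ]
top crest o pct [0.5679 0.5731 0.5789] 54 notch t [-0.1134 -0.0905 -0.0763] 12 midsaddle t [-0.1291 -0.0517]
   R [-0.2371 -0.141 ]
   low obj 633 [ 0.4605 -0.2433  0.0723] [ 0.549  -0.1311  0.1077]
   L [-0.0064  0.0704]
   low obj 276 [ 0.4603 -0.0407  0.0701] [0.5488 0.0947 0.1094]
455 [0.54294938 0.2532049  0.15976593] [0.56740319 0.26973984 0.22197747]
0.157 13 [0.565  0.2543] [0.5674 0.2677]
0.164 24 [0.5553 0.2543] [0.567  0.2697]
0.171 20 [0.5643 0.2534] [0.5666 0.2673]
0.178 23 [0.564  0.2535] [0.5658 0.2673]
0.185 28 [0.5624 0.2536] [0.5652 0.268 ]
0.192 25 [0.5622 0.2537] [0.5646 0.2679]
0.199 32 [0.5617 0.2539] [0.5641 0.2678]
0.206 36 [0.5514 0.254 ] [0.5633 0.2697]
0.213 229 [0.5429 0.2532] [0.5627 0.2694]
0.22 25 [0.5555 0.2542] [0.5612 0.2673]
pot [ 0.47703658  0.26910365 -0.29060545] 0.09682574499694446
5.15
```

View pics/w3.png

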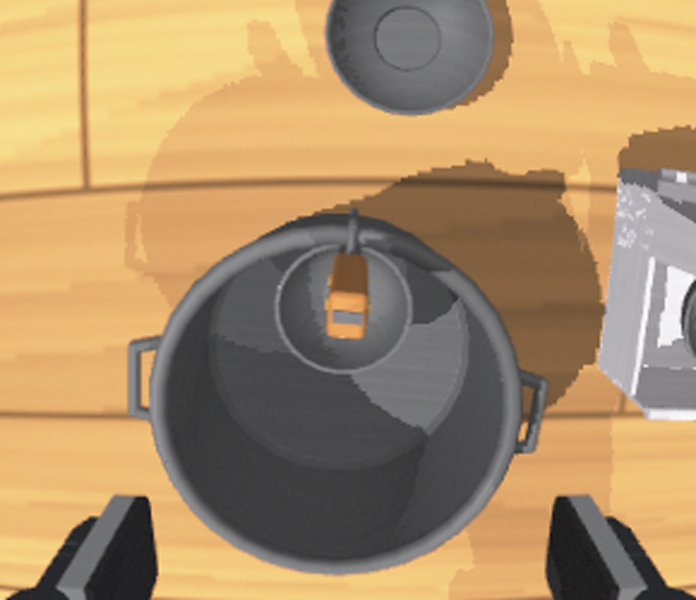

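Skimmer-to-ladle clearance looks tight but workable. Now I'll fit the grip pose, grasp aligned with the lean, lift 3 mm, straighten and lift out.

```bash
cat >> h.py <<'E'
FL=True
def pose(O,yaw,lean=0,roll=0):
    Rl=R.from_euler('zyx',[yaw,-lean,roll]).as_matrix()
    return np.array(O)+Rl@np.array([-.0105,0,.055-.0187]), quat(Rl@down(0,FL))
def st(): print("t %.2f pos %s F %s gap %.4f"%(ctrl.current_time(),np.round(ctrl.current_position(),4),np.round(ctrl.current_force(),2),ctrl.current_finger_gap()))
E
python3 - <<'E'
from an import *
s=pickle.load(open("w3.pkl","rb"));W=wcloud(s);z=W[...,2];hsv=cv2.cvtColor(s["img"],cv2.COLOR_BGR2HSV)
g=(z>.162)&(z<.213)&(hsv[...,1]>110)&(abs(W[...,0]-.564)<.006)&(abs(W[...,1]-.262)<.02)
p=W[g]
A=np.c_[np.ones(len(p)),p[:,1]-.2615,p[:,2]-.194]
k=np.ones(len(p),bool)
for _ in range(4):
    v=np.linalg.lstsq(A[k],p[k,0],rcond=None)[0];e=p[:,0]-A@v;k=abs(e)<.0012
print("face x at grip",v,k.sum(),e[k].std())
t=W[(z>.214)&(z<.226)&(abs(W[...,0]-.553)<.02)&(abs(W[...,1]-.262)<.02)]
print("top",len(t),t.mean(0),t.min(0),t.max(0),t[:,2].mean())
# grip edges at top face -> yaw via minAreaRect
print(cv2.minAreaRect(((t[:,:2]-[.55,.26])*1e3).astype(np.float32)))
d=W[(z<.10)&(z>.07)&(abs(W[...,0]-.53)<.06)&(abs(W[...,1]-.262)<.06)]
print("bowl-level",len(d),np.percentile(d,[1,99],axis=0))
E
```

```text
face x at grip [ 0.56402704  0.07662332 -0.09562797] 178 0.0003248933345253593
top 335 [0.55319159 0.26111848 0.21892368] [0.54294938 0.25317154 0.21406592] [0.56243906 0.26944166 0.22249742] 0.21892368450594102
((2.527054786682129, 1.0926718711853027), (15.94232177734375, 19.573986053466797), 85.3166732788086)
bowl-level 372 [[0.47931272 0.22524881 0.07014688]
 [0.57232374 0.30500106 0.07777323]]
```

```bash
python3 - <<'E'
from h import *
yaw,lean=-.08,.095
Rl=R.from_euler('zyx',[yaw,-lean,0]).as_matrix()
O=np.array([.554,.2613,.194])-Rl@[-.0105,0,.055];print("origin",O)
p,q=pose(O,yaw,lean)
up=Rl[:,2]
ctrl.reach(p+up*.09,q)
ctrl.move_straight(p,max_speed=.12,max_force=15);st()
ctrl.command_gripper(0.0,60);st()
s=ctrl.snapshot("wrist");cv2.imwrite("pics/w4.png",s["img"])
print(ctrl.current_torque())
E
```

```text
origin [0.56963637 0.2604609  0.14024082]
t 6.48 pos [0.5561 0.2617 0.1762] F [-0.07  0.15 -0.04] gap 0.0855
t 7.12 pos [0.5559 0.2615 0.1756] F [0.4  0.45 1.55] gap 0.0155
[ 0.08360811  0.09234755 -0.01993188]
```

View pics/w4.png

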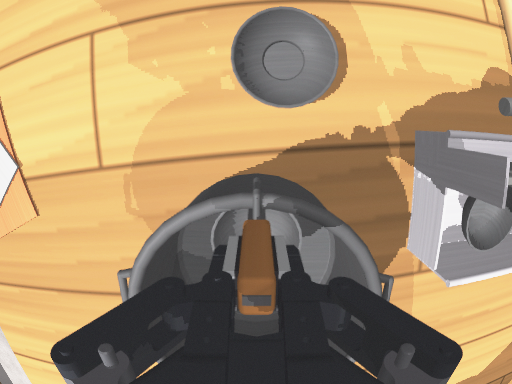

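```bash
python3 - <<'E'
from h import *
O=np.array([.5696,.2605,.1402]);X=np.array([np.cos(.08),-np.sin(.08),0])
p,q=pose(O+[0,0,.006]+X*.001,-.08,.095);ctrl.move_straight(p,max_speed=.04);st()
p,q=pose(O+[0,0,.008]+X*.0035,-.08,0);ctrl.move_straight(p,q,max_speed=.04);st()
p,q=pose(O+[0,0,.25]+X*.0035,-.08,0);ctrl.move_straight(p,q,max_speed=.2);ctrl.sleep(.2);st();print(ctrl.current_torque())
s=ctrl.snapshot("wrist")
import pickle;pickle.dump(s,open("w5.pkl","wb"));cv2.imwrite("pics/w5.png",cv2.resize(s["img"][120:330,150:360],None,fx=2.8,fy=2.8,interpolation=cv2.INTER_CUBIC))
W=wcloud(s);P,Q=ctrl.current_position(),ctrl.current_eef_rot()
Rt=R.from_quat(np.r_[Q[1:],Q[0]]).as_matrix();Rl=Rt@down(0,True).T
L=(W-P)@Rl+np.array([-.0105,0,.055-.0187])
L_=L.reshape(-1,3);k=(abs(L_[:,0])<.12)&(abs(L_[:,1])<.06)&(L_[:,2]>-.12)&(L_[:,2]<.09);l=L_[k]
def b(n,m): print(n,m.sum(),np.round(np.percentile(l[m],[3,50,97],axis=0),4).tolist() if m.sum() else "")
b("crown",(l[:,2]>.0)&(l[:,2]<.010)&(l[:,0]>-.006)&(abs(l[:,1])<.008))
b("prong",(l[:,2]>-.03)&(l[:,2]<0)&(l[:,0]>0)&(abs(l[:,1])<.01))
hs=cv2.cvtColor(s["img"],cv2.COLOR_BGR2HSV)[...,1].reshape(-1)[k]
f=(hs>110)&(abs(l[:,1])<.009)&(l[:,2]>.015)&(abs(l[:,0]+.0005)<.004);b("front",f)
v=np.linalg.lstsq(np.c_[np.ones(f.sum()),l[f,1],l[f,2]],l[f,0],rcond=None)[0];print("front x=",v)
rim=(l[:,2]<-.05);b("bowl",rim)
E
```

```text
t 7.47 pos [0.5564 0.2612 0.1813] F [-2.72 -0.2  -1.77] gap 0.0155
t 7.78 pos [0.5634 0.2608 0.1841] F [-0.75  0.92 -3.98] gap 0.0155
t 9.34 pos [0.5625 0.2609 0.4258] F [ 0.81 -0.3  -3.34] gap 0.0151
[ 0.01496041 -0.06674048 -0.01887448]
crown 215 [[-0.0051, -0.0033, 0.0003], [0.0035, -0.0014, 0.002], [0.0115, 0.0012, 0.0037]]
prong 98 [[0.0111, -0.0035, -0.0229], [0.0128, -0.0014, -0.0116], [0.0143, 0.0012, -0.0005]]
front 2202 [[-0.0038, -0.0079, 0.0212], [-0.0005, -0.0008, 0.0618], [0.0004, 0.0062, 0.0799]]
front x= [ 3.21780312e-05  4.14976621e-03 -1.33001466e-02]
bowl 2312 [[-0.0639, -0.039, -0.0916], [-0.0457, 0.0044, -0.08], [-0.0161, 0.0379, -0.0613]]
```

View pics/w5.png

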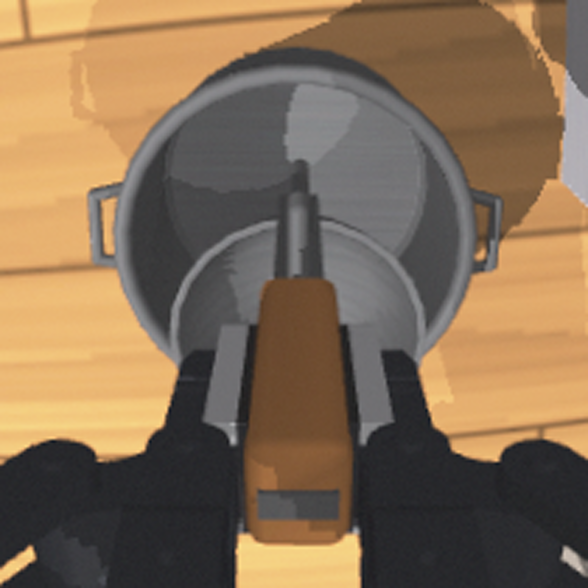

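The ladle is held straight (0.8°), with the hook about 1.1 mm to -y and 1.2 mm low in the hand. The rack was measured with the same camera, so I'll compensate for both. Going over the crest, inboard of the notch.

```bash
cat >> h.py <<'E'
YR=-.0422;RX=np.array([np.cos(YR),np.sin(YR)]);RY=np.array([-np.sin(YR),np.cos(YR)])
OFF=np.array([0.,-.0012,-.0012])  # hook in nominal ladle frame
def rk(o,t,z): # tool pose with the hook's true origin at rack o,t (world-projected), z
    O=np.r_[(o-OFF[0])*RX+(t-OFF[1])*RY,z-OFF[2]];return pose(O,YR)
def where(): # true hook origin (o,t,z)
    P=ctrl.current_position();O=P-R.from_euler('z',YR).as_matrix()@np.array([-.0105,0,.0363])
    return np.round([O[:2]@RX+OFF[0],O[:2]@RY+OFF[1],O[2]+OFF[2]],4)
E
python3 - <<'E'
from an import *
s=pickle.load(open("w2.pkl","rb"));W=wcloud(s).reshape(-1,3);o=W[:,:2]@RX;t=W[:,:2]@RY;z=W[:,2]
v=s["img"].reshape(-1,3).max(1)
for nm,a,b in(("skim",-.25,-.11),("ladle",-.03,.09)):
    for lo,hi in ((.084,.094),(.090,.097)):
        k=(z>lo)&(z<hi)&(t>a)&(t<b)&(o>.47)&(o<.56);print(nm,lo,k.sum(),np.round(np.percentile(t[k],[0,1,50,99,100]),4),np.round(np.percentile(o[k],[1,99]),4))
p,q=rk(.5717,-.081,.385);ctrl.reach(p,q);st()
p,q=rk(.5717,-.081,.195);ctrl.move_straight(p,q,max_speed=.1,max_force=8);ctrl.sleep(.3);st();print(where())
s=ctrl.snapshot("wrist");pickle.dump(s,open("w6.pkl","wb"));cv2.imwrite("pics/w6.png",cv2.resize(s["img"][100:300,130:390],None,fx=3,fy=3,interpolation=cv2.INTER_CUBIC))
W=wcloud(s).reshape(-1,3);o=W[:,:2]@RX;t=W[:,:2]@RY;z=W[:,2]
c=(abs(z-.158)<.002)&(t>-.135)&(t<-.045)&(o>.53)&(o<.60);print("crest o",np.round(np.percentile(o[c],[3,50,97]),4))
n=(z>.149)&(z<.155)&(t>-.12)&(t<-.06)&(abs(o-.5717)<.004);print("notch t",np.round(np.percentile(t[n],[5,50,95]),4),n.sum())
h=(z>.168)&(z<.2)&(o>.566)&(abs(t+.081)<.012);print("hook",h.sum(),np.round(np.percentile(np.c_[o,t,z][h],[2,50,98],axis=0),4).tolist())
E
```

```text
skim 0.084 1462 [-0.2433 -0.2421 -0.1751 -0.1419 -0.1398] [0.5102 0.559 ]
skim 0.09 25 [-0.2433 -0.2432 -0.2418 -0.177  -0.1769] [0.5522 0.5592]
ladle 0.084 221 [-0.0126 -0.0121  0.0062  0.0899  0.09  ] [0.4947 0.5596]
ladle 0.09 23 [-0.0033 -0.002   0.0288  0.0899  0.09  ] [0.5464 0.5598]
t 10.76 pos [ 0.5577 -0.1019  0.4226] F [ 0.32  0.76 -3.08] gap 0.0157
t 13.11 pos [ 0.5574 -0.1034  0.2326] F [ 0.58  0.9  -2.91] gap 0.0154
[ 0.5717 -0.081   0.1951]
crest o [0.5667 0.5723 0.5778]
notch t [-0.0953 -0.0915 -0.0883] 98
hook 305 [[0.5665, -0.0832, 0.1749], [0.5795, -0.0811, 0.1979], [0.5859, -0.0786, 0.1998]]
```

View pics/w6.png

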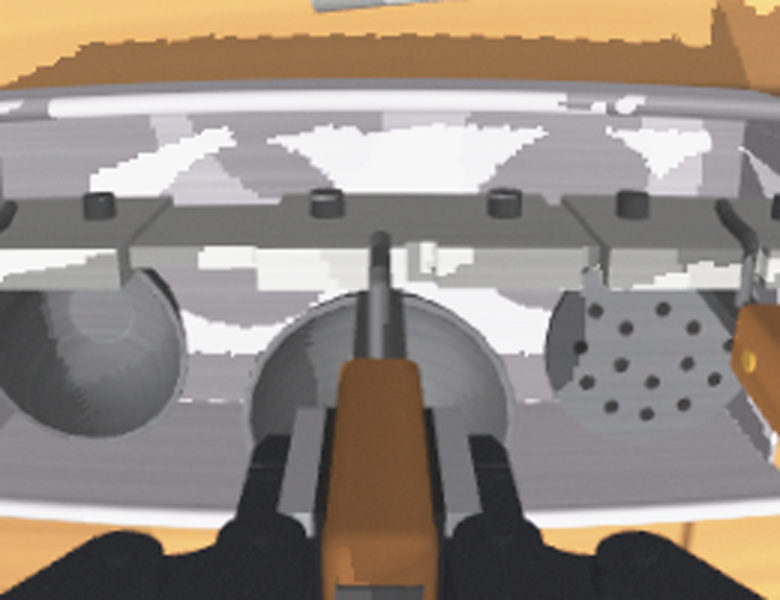

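The hook at (380,260) sits left of the notch at (428,258), centred over the saddle, with both neighbours clear. Landing gently, then sliding with a force log.

```bash
python3 - <<'E'
from h import *
f=lambda:np.mean([ctrl.current_force() for _ in range(3)],0)
p,q=rk(.572,-.081,.164);print(ctrl.move_straight(p,q,max_speed=.04,max_force=6));ctrl.sleep(.3);F0=f();print(where(),np.round(F0,2))
p,q=rk(.572,-.081,.154);hit=ctrl.move_straight(p,q,max_speed=.006,max_force=1.5)
print(hit,where(),np.round(f()-F0,2));ctrl.sleep(.2);print(where(),np.round(f()-F0,2));st()
np.save("F0.npy",F0)
E
```

```text
False
[ 0.5721 -0.081   0.1642] [-0.86  0.01 -3.33]
True [ 0.5719 -0.081   0.1578] [ 0.78 -0.97  8.7 ]
[ 0.5719 -0.081   0.1577] [1.09 0.13 9.55]
t 15.61 pos [ 0.5576 -0.1034  0.1952] F [0.23 0.13 6.22] gap 0.0152
```

Contact at z 0.1578, matching the crest. I'll ease the load to about 2–3 N, then slide.

```bash
python3 - <<'E'
from h import *
F0=np.load("F0.npy")
def f():
    a=[]
    for _ in range(4): a.append(ctrl.current_force());ctrl.sleep(.02)
    return np.mean(a,0)-F0
z=.1577;t=-.081;fz=9.5
for _ in range(10):
    if fz<4: break
    z+=.0001;ctrl.move_straight(*rk(.572,t,z),max_speed=.005);ctrl.sleep(.05);fz=f()[2]
print("eased",z,fz)
low=0
while t>-.0975:
    t-=.0006;ctrl.move_straight(*rk(.572,t,z),max_speed=.01);F=f();w=where()
    print(np.round(t,4),np.round(z,4),w,np.round(F,1))
    if F[2]>6: z+=.0001
    elif 0.8<F[2]<1.8: z-=.00005
    if F[2]<.8:
        # load lost: feel down 1.5 mm, lightly
        hit=ctrl.move_straight(*rk(.572,t,z-.0015),max_speed=.006,max_force=1.5);w=where();print("  probe",hit,w,np.round(f(),1))
        if not hit: print("dropped in notch");break
        z=w[2]+.0001;ctrl.move_straight(*rk(.572,t,z),max_speed=.005)
st()
E
```

```text
eased 0.15799999999999997 3.2883204698675677
-0.0816 0.158 [ 0.572  -0.0815  0.158 ] [0.9 1.3 2.4]
-0.0822 0.158 [ 0.572  -0.0822  0.158 ] [0.6 0.6 2.6]
-0.0828 0.158 [ 0.572  -0.0829  0.158 ] [ 1.  -0.1  2. ]
-0.0834 0.158 [ 0.572  -0.0835  0.158 ] [1.  0.4 1.9]
-0.084 0.158 [ 0.572  -0.0841  0.158 ] [0.7 0.3 1.7]
-0.0846 0.1579 [ 0.572  -0.0846  0.1579] [0.6 0.7 2. ]
-0.0852 0.1579 [ 0.572  -0.0853  0.158 ] [1.  0.6 2.4]
-0.0858 0.1579 [ 0.572  -0.0858  0.1579] [0.7 0.8 2.8]
-0.0864 0.1579 [ 0.572  -0.0864  0.158 ] [1.4 0.6 2.7]
-0.087 0.1579 [ 0.572  -0.087   0.1579] [0.5 0.8 2.7]
-0.0876 0.1579 [ 0.572  -0.0877  0.1579] [1.2 0.6 1.7]
-0.0882 0.1579 [ 0.5719 -0.0883  0.1578] [ 1.2 -0.4  0.9]
-0.0888 0.1578 [ 0.5719 -0.0888  0.1578] [ 0.5 -0.4  0.3]
  probe True [ 0.5718 -0.089   0.1569] [ 1.7 -1.4  3.4]
-0.0894 0.157 [ 0.5719 -0.0893  0.1569] [ 0.8 -0.9  1. ]
-0.09 0.157 [ 0.5719 -0.0899  0.1568] [ 0.7 -0.1  0.5]
  probe False [ 0.5719 -0.09    0.1554] [ 1.  -0.4  0.4]
dropped in notch
t 22.57 pos [ 0.5572 -0.1125  0.1929] F [-0.9  -0.16 -3.09] gap 0.0154
```

It dropped in at t -0.090. Centre to -0.091 and lower to the notch floor, expected at 0.152.

```bash
python3 - <<'E'
from h import *
F0=np.load("F0.npy")
def f():
    a=[]
    for _ in range(4): a.append(ctrl.current_force());ctrl.sleep(.02)
    return np.round(np.mean(a,0)-F0,1)
print(ctrl.move_straight(*rk(.572,-.0911,.1553),max_speed=.006,max_force=3),where(),f())
hit=ctrl.move_straight(*rk(.572,-.0911,.1505),max_speed=.006,max_force=1.5);ctrl.sleep(.1)
w=where();F=f();print(hit,w,F)
z=w[2]
for _ in range(8):
    if F[2]<3: break
    z+=.0001;ctrl.move_straight(*rk(.572,-.0911,z),max_speed=.005);F=f()
print(where(),F)
for d in(.002,-.002):  # captive check along the bar
    print("wiggle",ctrl.move_straight(*rk(.572,-.0911+d,z),max_speed=.006,max_force=3),where(),f());ctrl.move_straight(*rk(.572,-.0911,z),max_speed=.006)
st()
E
```

```text
False [ 0.572  -0.0911  0.1553] [0.9 0.1 0.8]
True [ 0.5719 -0.0911  0.1517] [ 0.6 -0.3  9.1]
[ 0.5719 -0.0911  0.152 ] [0.9 0.2 1.8]
wiggle True [ 0.5718 -0.0899  0.1518] [ 0.8 -0.3  7.9]
wiggle False [ 0.5719 -0.0932  0.152 ] [1.  0.8 1.5]
t 26.89 pos [ 0.5572 -0.1134  0.1896] F [-0.71  0.75 -2.54] gap 0.0155
```

Seated at z 0.152 (6 mm below the crest) and captive along the bar. Release, retreat upward and check.

```bash
python3 - <<'E'
from h import *
import pickle
ctrl.move_straight(*rk(.572,-.0914,.152),max_speed=.006);print(where())
for g in (.019,.024,.05): ctrl.command_gripper(g,20);ctrl.sleep(.25);st()
P=ctrl.current_position()
print(ctrl.move_straight(P+[0,0,.10],max_speed=.06,max_force=5));st()
P=ctrl.current_position();ctrl.move_straight([P[0]-.03,P[1],.36],max_speed=.15);ctrl.sleep(1);st()
s=ctrl.snapshot("wrist");pickle.dump(s,open("w7.pkl","wb"))
s2=ctrl.snapshot("scene");pickle.dump(s2,open("s7.pkl","wb"))
a=cv2.resize(s["img"][60:260,100:420],None,fx=1.9,fy=1.9,interpolation=cv2.INTER_CUBIC);b=cv2.resize(s2["img"][130:250,210:340],(608,380*608//608*1),interpolation=cv2.INTER_CUBIC)
cv2.imwrite("pics/c7.png",np.vstack([a,b])[:760:1][:, :][:].copy() if False else cv2.resize(np.vstack([a,b[:, :a.shape[1]]]),(480,600)))
for n in("w2","w7"):
    W=wcloud(pickle.load(open(n+".pkl","rb"))).reshape(-1,3);o=W[:,:2]@RX;t=W[:,:2]@RY;z=W[:,2]
    for nm,c in(("skim",-.18),("mid",-.0914),("nladle",.03)):
        k=(abs(t-c)<.03)&(z>.21)&(z<.25)&(o>.52)&(o<.6)
        h=(abs(t-c)<.012)&(z>.1595 if nm!="mid" else z>.153)&(z<.168)&(abs(o-.576)<.012) if nm!="mid" else (abs(t-c)<.0035)&(z>.148)&(z<.165)&(abs(o-.5717)<.006)
        print(n,nm,"grip top",k.sum(),np.round(np.c_[o,t,z][k].mean(0),4),"zmax",np.round(z[k].max(),4) if k.any() else "", "crown z",np.round(np.percentile(z[h],[50,95]),4) if h.any() else "")
E
```

```text
[ 0.572  -0.0914  0.152 ]
t 27.61 pos [ 0.5572 -0.1138  0.1895] F [ 0.67 -0.64 -0.1 ] gap 0.0188
t 28.08 pos [ 0.5572 -0.1138  0.1895] F [0.   0.35 0.55] gap 0.0239
t 28.70 pos [ 0.5572 -0.1138  0.1895] F [ 0.03 -0.55 -0.58] gap 0.0499
False
t 30.52 pos [ 0.557  -0.1138  0.2892] F [0.34 1.1  0.13] gap 0.0497
t 32.17 pos [ 0.527  -0.1138  0.36  ] F [ 0.51  0.11 -0.01] gap 0.0498
w2 skim grip top 795 [ 0.5526 -0.1781  0.2269] zmax 0.2346 crown z 
w2 mid grip top 0 [nan nan nan] zmax  crown z [0.1511 0.1519]
w2 nladle grip top 802 [0.5527 0.0259 0.2267] zmax 0.234 crown z 
w7 skim grip top 469 [ 0.5528 -0.1788  0.2271] zmax 0.2339 crown z 
w7 mid grip top 432 [ 0.5534 -0.0914  0.2291] zmax 0.234 crown z [0.1556 0.1574]
w7 nladle grip top 441 [0.553  0.0265 0.227 ] zmax 0.2339 crown z <stdin>:17: RuntimeWarning: Mean of empty slice.
  ret = um.true_divide(
```

View pics/c7.png

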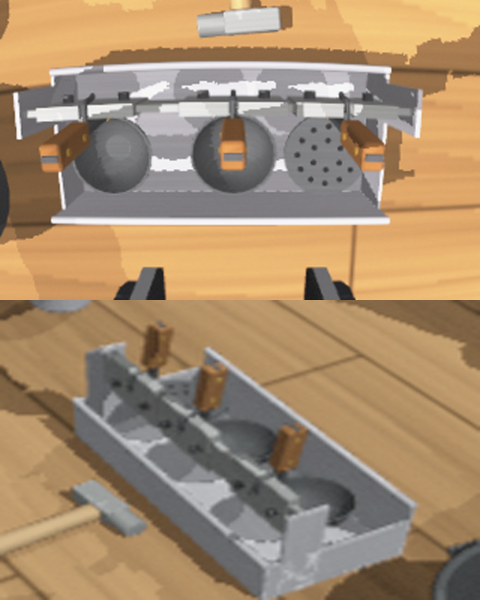

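The ladle hangs in the middle notch, with its grip at (233,145) in the upper panel. Its grip top is at z 0.234, level with both neighbours, and they've moved less than 1 mm, within noise.

```bash
python3 -c "
from station import ctrl
ctrl.sign_off();print(ctrl.current_time())"
```

```text
the job is handed in; nothing more can be done
the job is handed in; nothing more can be done
```

The ladle now hangs in the middle notch of the draining rack, released and at rest. I handed the job in at about 32 s of the allowed 70 s.

- **Lift and lower:** I gripped the ladle at 60 N in line with its lean, straightened it, lifted it out of the pot and lowered it through the gap. The hook landed on the crest about 10 mm to one side of the notch.
- **Slide and drop:** I slid along the bar at about 2–3 N until the load fell away at the notch. I then lowered onto the notch floor at z 0.152, 6 mm below the crest as specified, and let go.
- **Force on the rack:** The landing and the first touch of the notch floor each read about 9 N before I eased off. My stop threshold was 1.5 N, so those two touches were firmer than intended. The wiggle test in the notch also briefly reached about 8 N.
- **Wiggle test:** The hook was blocked in one direction. In the other it moved 2 mm freely without reaching a stop, so only one edge of the notch was felt.
- **Final check:** The ladle's grip top is at z 0.234, level with both neighbours. They still hang in their notches; their measured positions changed by less than 1 mm, within noise. Nothing else looked disturbed in the areas I viewed, though I did not recheck the saucer or the oil tin.

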